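# Lay the picture plaque against the stop rail

### The arm

A 7-joint arm with a two-finger parallel gripper is mounted at the origin on the work surface. World frame = base frame: x ahead of the robot, y to its left, z up, the work surface at z = 0. Lengths are in m, angles in rad, forces in N, time in s.
With the tool pointing down it reaches from about 0.4 to 0.85 m from the base axis. Payload 4.5 kg.
Tool frame: the origin (TCP) lies between the finger pads; the fingertips stand 11 mm ahead of it and the grasp point (between the pads) lies 8 mm behind it; x points along the fingers, y is the direction in which the jaws open and shut, and the axes are right-handed (so a half turn about x gives the same grasp; the last joint's range is limited). The gripper opens to 88 mm and grips with 3 to 60 N. Pads are 18 mm wide; open, the fingers measure 123 mm over their backs; the gripper's body (75 mm by 187 mm) begins 45 mm behind the grasp point.
Start: joints at [1.17, 0.689, -0.195, 1.565, 0.157, 0.902, -0.215], TCP at [0.263, -0.567, 0.25] pointing down, gripper open.
Joint ranges: [-3.01, 3.01], [-0.46, 2.08], [-1.47, 1.51], [0.13, 2.56], [-1, 4.14], [0.04, 2.09], [-2.66, 2.66]. Speed limits (rad/s): [2.57, 2.57, 3.14, 3.14, 3.14, 3.14, 3.14].

### API

Orientations are given as [roll, pitch, yaw] about the fixed x, y, z axes, in that order (R = Rz(yaw) Ry(pitch) Rx(roll)).
In Python, from bench import get_obs, camera, job_done gives the robot as it stands.
- The arm moves only by the shell command python3 -m jog 'ROWS' [FORCE]. ROWS is a JSON object of lists of equal length, an entry for each row: "linear": the shift along the tool's x, y, z in mm, a list of three; "roll": the turn about the tool's x in degrees; "claw": the gripper command: -1 is shut, 1 is fully open, values between are in proportion. In form: {"linear": [[x, y, z], ...], "roll": [roll, ...], "claw": [claw, ...]}. A call has 1 to 10 rows; each row shifts and turns the commanded pose from where the row before left it, along the tool's axes as they then stand; what a row does not reach is not made up. A row lasts 1/8 s, in which the tool goes at most 62.5 mm and 10.7 degrees, less where a joint would pass 70% of its speed; a pose out of reach is approached as far as the arm can. A call is refused whole if a number of a shift passes 62.5 or a number of a turn 10.7, either way. A call with a gripper value outside its range is refused whole. The fingers move at their own pace and stop on an object; FORCE is the grip in N (left out, the last holds). Time passes only in rows, so rows that do not move let the fingers close. It gives the time, the measured TCP pose, the force and the opening at its end, in the units of the state.
- get_obs(): the state, without advancing time (a new reading comes with each control period).
- camera(name): name is "scene" or "top"; returns a dict with "image" (384x512x3 uint8, red, green, blue), "mtx" (3x3 intrinsics, pixels), "k1" (the pictures are not rectified: a ray, as slopes to the right and down, at radius r is drawn at 1 + k1 r^2 times it, then the intrinsics apply), "rvec" (rotation vector, rad) and "tvec" (3), from world to camera coordinates, as OpenCV has them. Camera axes: x right, y down, z forward; pixel columns grow to the right and rows downward; lengths in m; the calibration is good to about 2 mm. A picture is of the moment at which its call begins. There is no depth.
- job_done(): hands the job in, once; it reports no verdict.
The state is a dict: "time": time; "joints": joint angles; "joint_velocities": joint speeds; "tau": joint torques, N m; "eef_pos": TCP position; "ee_rot": TCP orientation; "contact_force": force on the tool from outside, world axes, zero at the start; "wrist_torque": the same for the moment, N m; "finger_gap": finger opening in m.
Only numpy, scipy, OpenCV 4.12 (cv2) and the standard library are available. Lean on these libraries where they do the work, as an engineer would, in place of code of your own. Each camera call takes 0.05 s, during which the arm holds its last target. There are 200 camera calls.

### The job

Two wooden plaques stand on edge on the burning board: push the dark-framed picture plaque over, away from the robot, so that it lies flat with its picture up, then push it along the board until its top edge lies flush against the dark stop rail. Only push it, do not pick it up. Leave the pale bare plaque standing and everything else on the table where it is.

Things in the scene. Friction and masses are not known exactly. Their poses are not given: they have to be found in the camera images.
- board: Fixed plywood board, 325 (x) by 480 (y) mm, its grey top 12 mm above the table. Origin: underside, 155 mm from its far edge, mid-width; x points away from the robot (turned up to 0.25 rad), z up. Along its far side a dark wooden stop rail stands 16 mm above the board top, 20 mm thick, 460 mm long, parallel to y.
- rail_face (a point): Middle of the stop rail's near face at the level of the board's top (130 mm in +x from the board's origin); axes as the board's. The near face is the plane x = 0 of this frame, and runs 230 mm to either side.
- plaque: Picture plaque: loose dark wood, 120 wide (y), 90 tall (z), 18 mm thick (x), about 0.13 kg, a burnt drawing on its +x face. Starts standing on the left or right half of the board, picture to the robot, within 0.3 rad of square to the rail and 145 to 180 mm short of it. Origin: centre of the foot face; x out of the picture, z foot to top. Lying picture up, x is up and z points to the rail.
- plaque_top (a point): Middle of the plaque's top face, half-way through its thickness, 90 mm from the foot along the plaque's z; axes as the plaque's.
- plaque_foot (a point): Middle of the foot's edge on the back (unpictured) side of the plaque, the edge over which it tips; on the board's top when standing and when lying picture up. Then it marks the lower edge of the upright 18 mm high end face that looks to the robot. Axes as the plaque's.
- bare_plaque: Pale bare wooden plaque of the same size (18 by 120 by 90 mm), standing on the other half of the board, about 220 mm to the side. Origin: centre of its foot, z up. Must stay standing.
- sanding_block: Cork sanding block, 90 by 50 by 30 mm, on the table left of the board; origin at the centre of its underside. Leave alone.
- brush: Brush lying on the table right of the board; origin on its underside. Leave alone.
- eraser: White eraser, 50 by 24 by 14 mm, on the table right of the board; origin at the centre of its underside. Leave alone.
- varnish: Small varnish jar with yellow cap, diameter 60, height 85 mm, left of the board; origin at the centre of its underside. Leave alone.
- mug: Blue mug, diameter 80, height 90 mm, at the left of the table; origin at the centre of its underside. Leave alone.
Mind the look-alikes: they are no part of the job. What is shaped like the bare_plaque but orange is not meant.

How it is judged:
By the outcome, as a careful person would: the job done as asked, in the order asked, and still so for the second after the job is handed in, with the robot touching nothing.
It also fails if it takes over 42 s, if anything falls off the work surface, if the arm or the gripper's body presses on something with over 40 N, if the wrist force passes 120 N, or if a joint passes its speed limit or range.

## Working session

There is one attempt and no reset: what is moved stays moved. The work goes in short steps, Python scripts to look and compute and a shell command to move; the robot and the scene stay as the last step left them, time stands still between calls to the robot, and variables do not carry over. Pictures are saved under pics/ and viewed, about 8 in all and at most 12, crops included, and the job is handed in when it is done.

```bash
ls; mkdir -p pics; cat > h.py <<'E'
import numpy as np, cv2
from bench import get_obs, camera, job_done
def snap(n,f=None):
    c=camera(n); 
    if f: cv2.imwrite('pics/'+f,c['image'][:,:,::-1])
    return c
def ray(c,uv):
    K=np.array(c['mtx']);uv=np.atleast_2d(np.float64(uv))
    d=cv2.undistortPoints(uv.reshape(-1,1,2),K,np.array([c['k1'],0,0,0.]))[:,0]
    R=cv2.Rodrigues(np.float64(c['rvec']))[0];o=-R.T@np.float64(c['tvec']).ravel()
    return o,np.c_[d,np.ones(len(d))]@R
def onz(c,uv,z):
    o,d=ray(c,uv);return o+d*((z-o[2])/d[:,2])[:,None]
def proj(c,P):
    return cv2.projectPoints(np.float64(P).reshape(-1,1,3),np.float64(c['rvec']),np.float64(c['tvec']),np.array(c['mtx']),np.array([c['k1'],0,0,0.]))[0][:,0]
E
python3 - <<'E'
from h import *
a=snap('top','t0.png');b=snap('scene','s0.png')
for c in (a,b): print(ray(c,[256,192]),c['k1'])
o=get_obs();print(o['eef_pos'],o['ee_rot'],o['time'],o['finger_gap'],o['contact_force'])
im=np.hstack([cv2.imread('pics/t0.png'),cv2.imread('pics/s0.png')])
E
```

```text
pics
(array([0.4333987 , 0.0563888 , 1.31763379]), array([[ 0.10329098, -0.00788664, -0.99463329]])) 0.020301539341023037
(array([1.3659719 , 0.49834283, 1.64773087]), array([[-0.44037947, -0.2203309 , -0.87054503]])) -0.05427482630051522
[ 0.26300952 -0.56637709  0.24900143] [-1.50199638  1.56919427  2.07448566] 0.1 0.0878020795680846 [ 0.17371166 -0.54490259 -0.31040388]
```

View pics/t0.png

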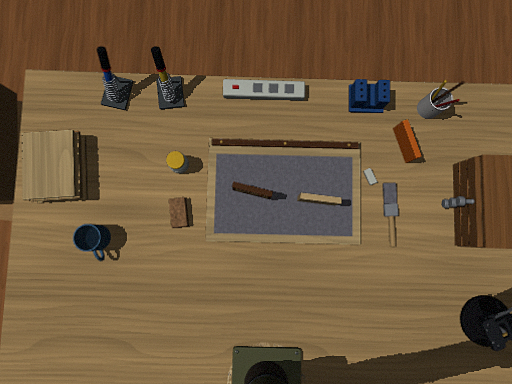

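View pics/s0.png

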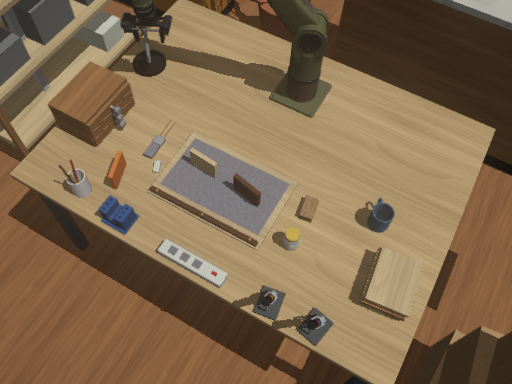

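The top view shows the dark plaque at about (253,190), the pale one at (325,199), the rail along row 143 and the robot base at the bottom. The scene view, from the far side, agrees. Next I'll measure edges.

```bash
python3 - <<'E'
from h import *
t=cv2.imread('pics/t0.png')
cv2.imwrite('pics/t0c.png',cv2.resize(t[132:247,200:366],None,fx=4.8,fy=4.8,interpolation=cv2.INTER_CUBIC))
c=snap('top')
hsv=cv2.cvtColor(t,cv2.COLOR_BGR2HSV)
m=((hsv[...,1]>90)&(hsv[...,2]<125)).astype(np.uint8)*255
m[:132]=0;m[250:]=0;m[:,:205]=0;m[:,364:]=0
n,l,s,ce=cv2.connectedComponentsWithStats(m)
for i in range(1,n):
    if s[i,4]>60:
        print(s[i],ce[i]); 
        p=np.argwhere(l==i)[:,::-1]
        r=cv2.minAreaRect(np.float32(p));bx=cv2.boxPoints(r)
        for z in (.028,.102): print(z,onz(c,bx,z).round(4).tolist())
E
```

```text
[ 210  137  152  108 1354] [295.07016248 150.05686854]
0.028 [[0.7214, 0.2037, 0.028], [0.9555, 0.0617, 0.028], [0.6391, -0.4235, 0.028], [0.4162, -0.276, 0.028]]
0.102 [[0.7048, 0.1953, 0.102], [0.9255, 0.0614, 0.102], [0.6273, -0.396, 0.102], [0.4172, -0.257, 0.102]]
[232 182  41  17 324] [252.1882716  190.09567901]
0.028 [[0.5743, 0.1229, 0.028], [0.5994, 0.1175, 0.028], [0.5722, -0.0048, 0.028], [0.5472, 0.0008, 0.028]]
0.102 [[0.5662, 0.1191, 0.102], [0.5899, 0.114, 0.102], [0.5643, -0.0013, 0.102], [0.5407, 0.004, 0.102]]
[297 194  46  11 121] [317.76033058 201.00826446]
0.028 [[0.5451, -0.0809, 0.028], [0.5655, -0.083, 0.028], [0.5525, -0.221, 0.028], [0.5321, -0.2186, 0.028]]
0.102 [[0.5387, -0.073, 0.102], [0.558, -0.075, 0.102], [0.5457, -0.205, 0.102], [0.5264, -0.2028, 0.102]]
```

View pics/t0c.png

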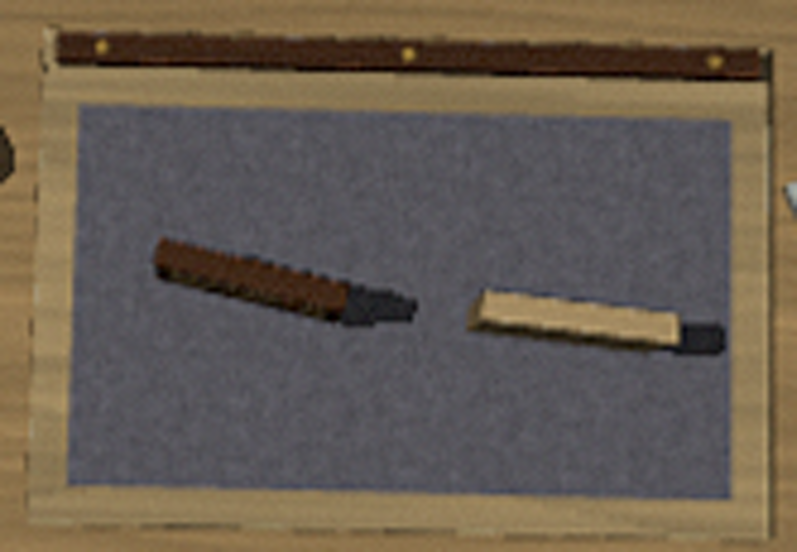

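The crop shows the rail's near face running from (57,66) to (768,80), and the plaque's far top edge from (163,237) to (352,287). The plaque is turned clockwise and the pale one stands to its right.

```bash
python3 - <<'E'
from h import *
c=snap('top')
g=cv2.cvtColor(c['image'],cv2.COLOR_RGB2GRAY).astype(float)
# rail foot line: strongest dark->bright step, subpixel
P=[]
for u in range(220,352):
    col=np.gradient(cv2.GaussianBlur(g,(3,3),0)[140:154,u]); k=int(col.argmax())
    if 0<k<13:
        a,b,d=col[k-1:k+2];P.append((u,140+k+.5*(a-d)/(a-2*b+d)))
W=onz(c,P,.012)
f=cv2.fitLine(np.float32(W[:,:2]),cv2.DIST_HUBER,0,.001,.001).ravel();print('rail line',f, 'board yaw',np.arctan(-f[0]/f[1]))
px=lambda L:[(x/4.8+200-.4,y/4.8+132-.4) for x,y in L]
print('rail ends',onz(c,px([(57,65),(768,79)]),.012).round(4))
q=onz(c,px([(163,237),(352,287)]),.102);print('plaque top far',q.round(4),np.linalg.norm(q[1]-q[0]),np.arctan2(*(q[0]-q[1])[:2]))
q=onz(c,px([(485,290),(678,315)]),.102);print('bare top far',q.round(4),np.linalg.norm(q[1]-q[0]),np.arctan2(*(q[0]-q[1])[:2]))
# plaque red-brown top face
h=c['image'].astype(int);m=((h[...,0]-h[...,2]>22)&(h[...,0]<150)).astype(np.uint8)
m[:175]=0;m[210:]=0;m[:,:225]=0;m[:,285:]=0
p=np.argwhere(m)[:,::-1];r=cv2.minAreaRect(np.float32(p));print(len(p),r,onz(c,[r[0]],.102).round(4))
q=onz(c,cv2.boxPoints(r),.102);print(q.round(4))
E
```

```text
rail line [ 0.00361771 -0.99999344  0.7143244  -0.04356245] board yaw 0.0036177197
rail ends [[ 0.714   0.1907  0.012 ]
 [ 0.718  -0.2783  0.012 ]]
plaque top far [[ 0.5902  0.1131  0.102 ]
 [ 0.5628 -0.0025  0.102 ]] 0.11882338132932514 0.23244444560671843
bare top far [[ 0.5632 -0.0833  0.102 ]
 [ 0.5512 -0.2007  0.102 ]] 0.11793589542846813 0.10184646458907246
279 ((251.55882263183594, 189.7647247314453), (40.26091384887695, 8.00367546081543), 14.03624439239502) [[0.5658 0.0599 0.102 ]]
[[5.671e-01 1.196e-01 1.020e-01]
 [5.900e-01 1.147e-01 1.020e-01]
 [5.646e-01 1.000e-04 1.020e-01]
 [5.417e-01 5.200e-03 1.020e-01]]
```

```bash
cat >> h.py <<'E'
from scipy.spatial.transform import Rotation as Ro
def st():
    o=get_obs();return o,np.float64(o['eef_pos']),Ro.from_euler('xyz',o['ee_rot']).as_matrix()
def goto(P,ang):
    "tool-axes shift (mm) and roll (deg) to TCP P, tool y along angle ang from world y (either sense)"
    o,p,R=st();y=R[:,1];want=np.array([-np.sin(ang),np.cos(ang)])
    for s in (1,-1):
        w=s*want;a=np.arctan2(y[0]*w[1]-y[1]*w[0],y[:2]@w)
        print('roll',round(float(-np.degrees(a)),1),end=' ')
    print('shift mm',(R.T@(np.float64(P)-p)*1000).round(1),'p',p.round(4),'t',round(o['time'],2),'F',np.round(o['contact_force'],1))
E
python3 - <<'E'
from h import *
print(st()[2].round(3)); goto([.50,.073,.25],-.232); print(get_obs()['joints'])
E
```

```text
[[-0.001  0.421 -0.907]
 [ 0.001 -0.907 -0.421]
 [-1.    -0.001  0.   ]]
roll -141.8 roll 38.2 shift mm [-3.000e-01 -4.802e+02 -4.843e+02] p [ 0.2631 -0.5665  0.2492] t 0.2 F [-0.7 -0.3 -0.7]
[ 1.16980671  0.68966021 -0.19453607  1.56588256  0.15730956  0.90251756
 -0.21509222]
```

```bash
python3 -m jog '{"linear":[[0,-36,-36],[0,-36,-36],[0,-36,-36],[0,-36,-36],[0,-36,-36],[0,-36,-36],[0,-36,-36],[0,-36,-36],[0,-36,-36],[0,-36,-36]],"roll":[0,0,0,0,0,0,0,0,0,0],"claw":[1,1,1,1,1,1,1,1,1,1]}'
python3 -c "
from h import *
goto([.50,.073,.25],-.232)"
```

```text
time: 1.45
eef_pos: [0.4386, -0.0872, 0.2498]
ee_rot: [2.302, 1.57, -0.405]
contact_force: [0.1, -0.1, 1.1]
finger_gap: 0.0882
roll -141.8 roll 38.2 shift mm [  -0.2 -119.4 -123.1] p [ 0.4386 -0.0872  0.2498] t 1.45 F [ 0.1 -0.1  1.1]
```

```bash
python3 -m jog '{"linear":[[0,-30,-31],[0,-30,-31],[0,-30,-31],[0,-29,-30],[0,0,0],[0,0,0],[0,0,0],[0,0,0],[0,0,0]],"roll":[0,0,0,0,10,10,10,8.2,0],"claw":[1,1,1,1,1,1,1,1,1]}'
python3 -c "
from h import *
goto([.51,.070,.09],-.232);print(st()[2].round(3))"
```

```text
time: 2.58
eef_pos: [0.4995, 0.0712, 0.2496]
ee_rot: [1.582, 1.57, -1.789]
contact_force: [-0.5, 0.0, -0.6]
finger_gap: 0.0881
roll -179.9 roll 0.1 shift mm [159.6  -1.3 -10.5] p [0.4995 0.0712 0.2496] t 2.58 F [-0.5  0.  -0.6]
[[-0.    -0.228 -0.974]
 [-0.    -0.974  0.228]
 [-1.     0.    -0.   ]]
```

```bash
python3 -m jog '{"linear":[[40,0,-3],[40,0,-3],[40,0,-3],[40,0,-2],[0,0,-10],[0,0,-10],[0,0,-5],[0,0,0]],"roll":[0,0,0,0,0,0,0,0],"claw":[1,1,1,1,1,1,1,1]}'
python3 - <<'E'
from h import *
goto([.559,.059,.09],-.232)
t=snap('top')['image'][130:245,200:366,::-1]; s=snap('scene')['image'][125:245,145:305,::-1]
z=lambda a:cv2.resize(a,(800,int(800*a.shape[0]/a.shape[1])),interpolation=cv2.INTER_CUBIC)
cv2.imwrite('pics/p1.png',cv2.resize(np.hstack([cv2.resize(t,(400,300)),cv2.resize(s,(400,300))]),None,fx=1,fy=1))
E
```

```text
time: 3.58
eef_pos: [0.5359, 0.0627, 0.091]
ee_rot: [-2.779, 1.568, 0.13]
contact_force: [-0.4, -0.5, 0.3]
finger_gap: 0.0883
roll 180.0 roll -0.0 shift mm [  1.1  -1.7 -23.4] p [0.5359 0.0627 0.091 ] t 3.58 F [-0.4 -0.5  0.3]
```

View pics/p1.png

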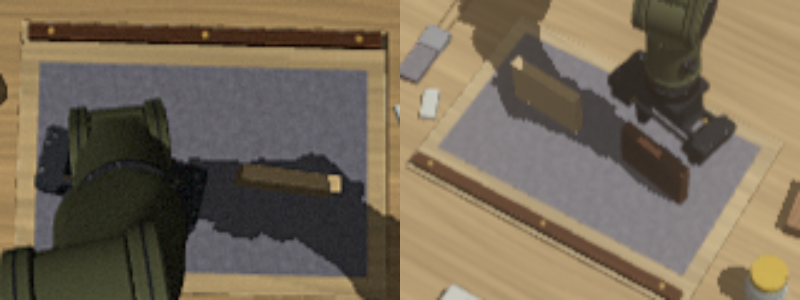

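The gripper stands just behind the plaque, both fingers spanning it, and both plaques are upright. Now I'll push gently at the top.

```bash
python3 -m jog '{"linear":[[0,-2,-4],[0,0,-4],[0,0,-4],[0,0,-4],[0,0,-4],[0,0,-4],[0,0,-4]],"roll":[0,0,0,0,0,0,0],"claw":[1,1,1,1,1,1,1]}'
python3 -m jog '{"linear":[[0,0,-3],[0,0,-3],[0,0,-3]],"roll":[0,0,0],"claw":[1,1,1]}'
python3 - <<'E'
from h import *
goto([.559,.059,.09],-.232)
s=snap('scene')['image'][125:245,145:305,::-1]
cv2.imwrite('pics/p2.png',cv2.resize(s,(640,480),interpolation=cv2.INTER_CUBIC))
E
```

```text
time: 4.55
eef_pos: [0.5626, 0.0581, 0.0897]
ee_rot: [2.123, 1.571, -1.25]
contact_force: [0.4, -0.4, -0.8]
finger_gap: 0.0883
time: 4.92
eef_pos: [0.5712, 0.0561, 0.0897]
ee_rot: [1.721, 1.571, -1.652]
contact_force: [0.5, -0.1, 0.1]
finger_gap: 0.0879
roll -180.0 roll 0.0 shift mm [-0.3  0.  12.6] p [0.5712 0.0561 0.0897] t 4.92 F [ 0.5 -0.1  0.1]
```

View pics/p2.png

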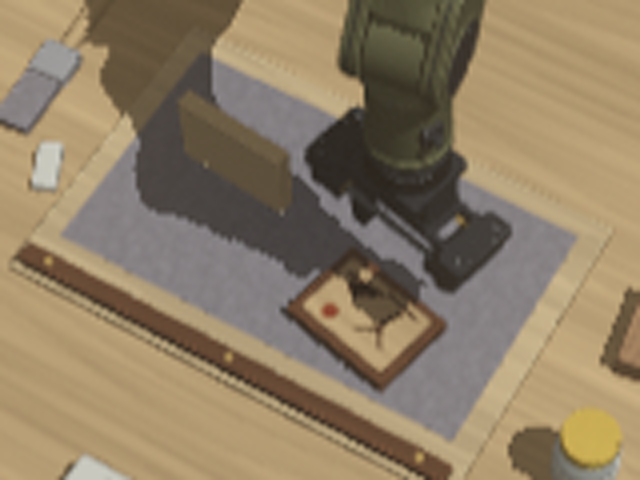

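The plaque lies flat, picture up, with corners in the crop at (288,307), (382,388), (445,325) and (352,252). The pale plaque still stands. I'll measure the corners.

```bash
python3 - <<'E'
from h import *
c=snap('scene')
L=[(288,305),(382,384),(445,322),(352,250)]
q=onz(c,[(145+x/4-.4,125+y/4-.4) for x,y in L],.030);print(q.round(4))
print(q.mean(0).round(4),[round(float(np.linalg.norm(q[i]-q[i-1])),4) for i in range(4)])
for a,b in((1,0),(2,3)):
    d=q[a]-q[b];print('ang',np.arctan2(-d[0],d[1]),(q[a]+q[b])/2)
E
```

```text
[[ 0.6542 -0.0187  0.03  ]
 [ 0.6805  0.0976  0.03  ]
 [ 0.5963  0.1157  0.03  ]
 [ 0.5737  0.0024  0.03  ]]
[0.6261 0.0493 0.03  ] [0.0832, 0.1192, 0.0861, 0.1155]
ang -0.22261112526972981 [0.66732582 0.03948068 0.03      ]
ang -0.1969024854264626 [0.58497205 0.05905305 0.03      ]
```

```bash
python3 -m jog '{"linear":[[0,0,25],[0,0,20],[0,0,10],[0,0,0],[0,0,0]],"roll":[0,0,0,0,0],"claw":[1,1,1,1,1]}'
python3 -c "
from h import *
goto([.535,.052,.029],.005)"
```

```text
time: 5.65
eef_pos: [0.5187, 0.0687, 0.0898]
ee_rot: [-2.959, 1.569, -0.049]
contact_force: [0.6, -0.1, -0.3]
finger_gap: 0.088
roll 166.4 roll -13.6 shift mm [ 60.8  12.5 -19.6] p [0.5187 0.0687 0.0898] t 5.65 F [ 0.6 -0.1 -0.3]
```

```bash
python3 -m jog '{"linear":[[0,0,0],[0,0,0],[20,8,0],[20,9,0],[15,0,0],[6,0,0],[0,0,-10],[0,0,0]],"roll":[-7,-6.6,0,0,0,0,0,0],"claw":[1,1,1,1,1,1,1,1]}'
python3 -c "
from h import *
goto([.535,.052,.029],.005)"
```

```text
time: 6.65
eef_pos: [0.5296, 0.0523, 0.0293]
ee_rot: [-2.986, 1.568, 0.162]
contact_force: [-0.0, -0.2, 0.7]
finger_gap: 0.088
roll -180.0 roll 0.0 shift mm [ 0.3  0.4 -5.3] p [0.5296 0.0523 0.0293] t 6.65 F [-0.  -0.2  0.7]
```

```bash
python3 -m jog '{"linear":[[0,0,-6],[0,0,-6],[0,0,-6],[0,0,-6],[0,0,-6],[0,0,-6],[0,0,-6],[0,0,-6],[0,0,-6],[0,0,-6]],"roll":[0,0,0,0,0,0,0,0,0,0],"claw":[1,1,1,1,1,1,1,1,1,1]}'
python3 - <<'E'
from h import *
goto([.615,.052,.029],.005)
s=snap('scene')['image'][125:245,145:305,::-1]
cv2.imwrite('pics/p3.png',cv2.resize(s,(640,480),interpolation=cv2.INTER_CUBIC))
E
```

```text
time: 7.9
eef_pos: [0.5881, 0.0523, 0.0287]
ee_rot: [3.035, 1.571, -0.101]
contact_force: [-0.4, -1.3, 0.1]
finger_gap: 0.0879
roll -180.0 roll 0.0 shift mm [ -0.3   0.4 -26.9] p [0.5881 0.0523 0.0287] t 7.9 F [-0.4 -1.3  0.1]
```

View pics/p3.png

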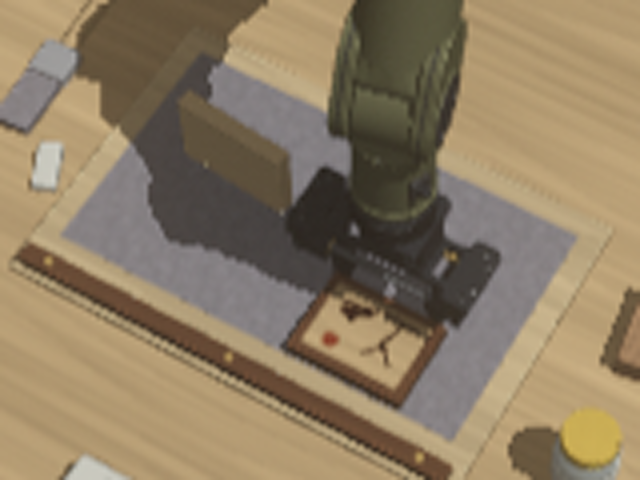

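The plaque is now nearly square with the rail, its far edge running from (285,345) to (400,405), about 25 mm short. The pale plaque is clear of the gripper.

```bash
python3 -m jog '{"linear":[[0,0,-5],[0,0,-5],[0,0,-5],[0,0,-4],[0,0,-2],[0,0,-1]],"roll":[0,0,0,0,0,0],"claw":[1,1,1,1,1,1]}'
python3 -m jog '{"linear":[[0,0,-1],[0,0,-1]],"roll":[0,0],"claw":[1,1]}'
python3 -m jog '{"linear":[[0,0,-1],[0,0,-1]],"roll":[0,0],"claw":[1,1]}'
```

```text
time: 8.7
eef_pos: [0.6094, 0.0523, 0.0287]
ee_rot: [0.132, 1.57, -3.004]
contact_force: [-2.0, 0.8, 1.1]
finger_gap: 0.0885
time: 8.95
eef_pos: [0.6117, 0.0523, 0.0287]
ee_rot: [2.448, 1.571, -0.688]
contact_force: [-0.6, -0.2, 0.0]
finger_gap: 0.0886
time: 9.2
eef_pos: [0.6137, 0.0523, 0.0287]
ee_rot: [1.268, 1.571, -1.868]
contact_force: [-1.5, 0.2, 0.1]
finger_gap: 0.0884
```

```bash
python3 -m jog '{"linear":[[0,0,-1],[0,0,-1]],"roll":[0,0],"claw":[1,1]}'
python3 -m jog '{"linear":[[0,0,-1],[0,0,0]],"roll":[0,0],"claw":[1,1]}'
python3 - <<'E'
from h import *
s=snap('scene')['image'][185:245,205:285,::-1]
cv2.imwrite('pics/p4.png',cv2.resize(s,(800,600),interpolation=cv2.INTER_CUBIC))
E
```

```text
time: 9.45
eef_pos: [0.615, 0.0524, 0.0287]
ee_rot: [0.092, 1.569, -3.044]
contact_force: [-3.7, 0.3, 2.1]
finger_gap: 0.0882
time: 9.7
eef_pos: [0.6151, 0.0523, 0.0287]
ee_rot: [0.096, 1.567, -3.04]
contact_force: [-5.1, 0.8, 4.4]
finger_gap: 0.088
```

View pics/p4.png

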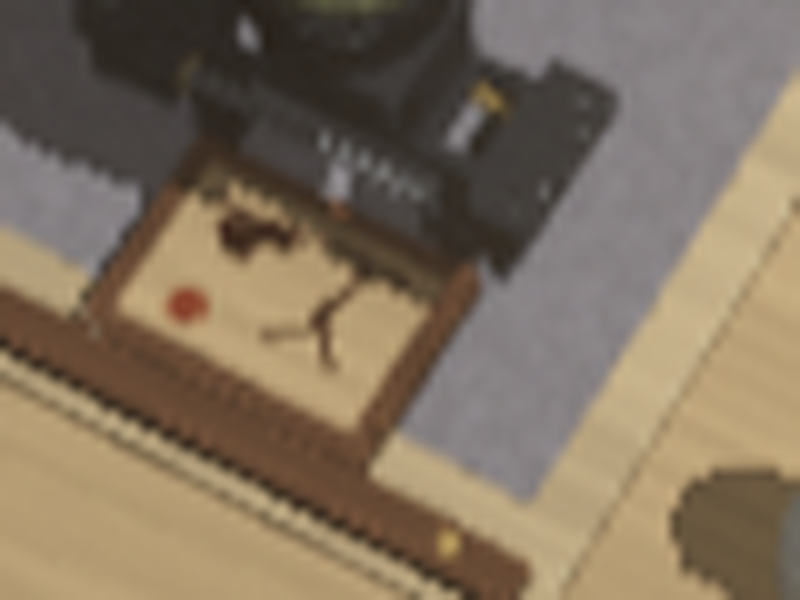

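The plaque's top edge meets the rail all along, from (90,310) to (365,465). I'll press slightly to seat it, then retreat.

```bash
python3 -m jog '{"linear":[[0,0,-1],[0,0,-1],[0,0,0]],"roll":[0,0,0],"claw":[1,1,1]}'
python3 -m jog '{"linear":[[0,0,4],[0,0,6],[0,0,15],[0,0,25],[-40,0,0],[-60,0,0],[-60,0,0],[-40,0,30],[0,0,60],[0,0,0]],"roll":[0,0,0,0,0,0,0,0,0,0],"claw":[1,1,1,1,1,1,1,1,1,1]}'
python3 - <<'E'
from h import *
c=snap('scene','s5.png');s=c['image'][185:245,205:285,::-1]
t=snap('top','t5.png')['image'][130:245,200:366,::-1]
cv2.imwrite('pics/p5.png',np.hstack([cv2.resize(a,(400,300),interpolation=cv2.INTER_CUBIC) for a in (t,c['image'][125:245,145:305,::-1])]))
cv2.imwrite('pics/p6.png',cv2.resize(s,(800,600),interpolation=cv2.INTER_CUBIC))
E
```

```text
time: 10.12
eef_pos: [0.6151, 0.0523, 0.0286]
ee_rot: [0.083, 1.564, -3.052]
contact_force: [-8.7, 0.3, 8.0]
finger_gap: 0.088
time: 11.38
eef_pos: [0.4718, 0.0506, 0.2285]
ee_rot: [0.217, 1.563, -2.919]
contact_force: [0.5, 0.5, -0.8]
finger_gap: 0.0883
```

View pics/p5.png

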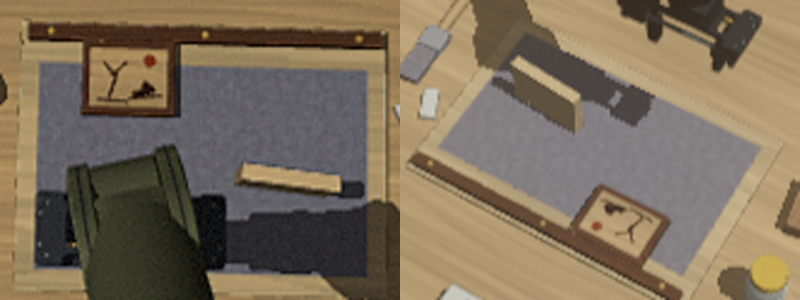

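View pics/p6.png

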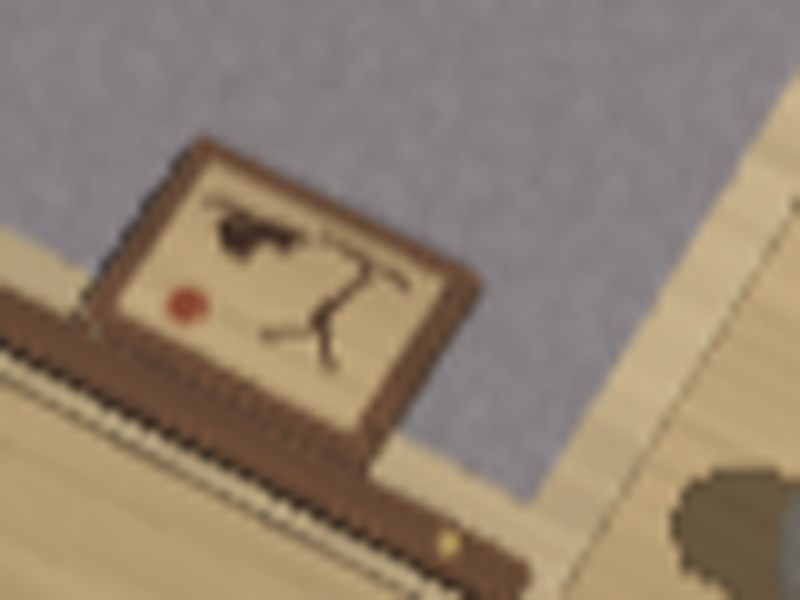

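Both views show the plaque flat, picture up, against the rail, and the pale plaque standing. One numeric check on squareness before handing in.

```bash
python3 - <<'E'
from h import *
c=snap('scene')
f=lambda L,z:onz(c,[(205+x/10-.45,185+y/10-.45) for x,y in L],z)
for n,L,z in(('foot',[(205,135),(482,275)],.03),('picture top',[(118,305),(358,436)],.03),('picture foot',[(213,160),(450,280)],.03),('rail far edge',[(0,335),(470,594)],.028)):
    q=f(L,z);d=q[1]-q[0];print(n,q[:,:2].round(4).tolist(),'ang',round(float(np.arctan2(-d[0],d[1])),4))
E
```

```text
foot [[0.6282, 0.0022], [0.6271, 0.12]] ang 0.0098
picture top [[0.7047, 0.0115], [0.7061, 0.1136]] ang -0.0133
picture foot [[0.6358, 0.0103], [0.6348, 0.1109]] ang 0.01
rail far edge [[0.736, -0.0198], [0.7386, 0.1786]] ang -0.0132
```

Squareness is only resolved to about 0.02 rad in these measurements, so I'll add a gentle central push with shut fingers. That lets the plaque align itself to the rail.

```bash
python3 -m jog '{"linear":[[0,0,0],[0,-8,0],[50,0,0],[50,0,0],[50,0,0],[35,0,0],[14,0,0],[0,0,-40],[0,0,-40],[0,0,-40]],"roll":[0,0,0,0,0,0,0,0,0,0],"claw":[-1,-1,-1,-1,-1,-1,-1,-1,-1,-1]}' 10
python3 -c "
from h import *
goto([.612,.059,.029],.005)"
```

```text
time: 12.78
eef_pos: [0.6007, 0.0607, 0.0308]
ee_rot: [-2.923, 1.569, 0.224]
contact_force: [0.5, 0.5, -0.7]
finger_gap: 0.0004
roll -180.0 roll 0.0 shift mm [  1.8   1.8 -11.3] p [0.6007 0.0607 0.0308] t 12.78 F [ 0.5  0.5 -0.7]
```

```bash
python3 -m jog '{"linear":[[0,1,-4],[0,0,-4],[0,0,-2],[0,0,-1],[0,0,-1],[0,0,0]],"roll":[0,0,0,0,0,0],"claw":[-1,-1,-1,-1,-1,-1]}'
python3 -m jog '{"linear":[[0,0,-1],[0,0,-1],[0,0,0]],"roll":[0,0,0],"claw":[-1,-1,-1]}'
```

```text
time: 13.52
eef_pos: [0.6105, 0.0594, 0.0297]
ee_rot: [0.444, 1.571, -2.692]
contact_force: [-0.4, -0.4, -0.1]
finger_gap: 0.0005
time: 13.9
eef_pos: [0.6127, 0.0594, 0.0297]
ee_rot: [2.969, 1.571, -0.167]
contact_force: [0.4, 0.0, -0.1]
finger_gap: 0.0005
```

```bash
python3 -m jog '{"linear":[[0,0,-1],[0,0,-1],[0,0,-1],[0,0,-1],[0,0,0]],"roll":[0,0,0,0,0],"claw":[-1,-1,-1,-1,-1]}'
python3 -m jog '{"linear":[[0,0,-1],[0,0,0]],"roll":[0,0],"claw":[-1,-1]}'
```

```text
time: 14.52
eef_pos: [0.615, 0.0593, 0.0295]
ee_rot: [0.101, 1.567, -3.035]
contact_force: [-5.2, 0.3, 3.9]
finger_gap: 0.0003
time: 14.78
eef_pos: [0.615, 0.0594, 0.0296]
ee_rot: [0.099, 1.566, -3.037]
contact_force: [-6.9, 1.0, 6.2]
finger_gap: 0.0005
```

It stopped at the same x, 0.615, as the two-finger push, so the plaque is flush. I'll retreat and take a final check.

```bash
python3 -m jog '{"linear":[[0,0,4],[0,0,6],[0,0,15],[0,0,25],[-40,0,0],[-60,0,0],[-60,0,0],[-40,0,30],[0,0,0],[0,0,0]],"roll":[0,0,0,0,0,0,0,0,0,0],"claw":[-1,-1,-1,-1,-1,-1,-1,-1,-1,-1]}'
python3 - <<'E'
from h import *
c=snap('scene');a=cv2.imread('pics/s5.png')[:,:,::-1];a0=cv2.imread('pics/s0.png')[:,:,::-1]
d=lambda p,q:np.abs(p.astype(int)-q).max(2)>60
print('plaque area change',d(c['image'],a)[190:240,205:260].sum(),'rest vs start',d(c['image'],a0)[150:190,120:220].sum(),d(c['image'],a0)[185:300,285:420].sum(),d(c['image'],a0)[120:240,20:175].sum())
t=snap('top')['image'][130:245,200:366,::-1]
cv2.imwrite('pics/p7.png',np.hstack([cv2.resize(x,(400,300),interpolation=cv2.INTER_CUBIC) for x in (t,c['image'][125:245,145:305,::-1])]))
E
```

```text
time: 16.02
eef_pos: [0.538, 0.0589, 0.2293]
ee_rot: [3.084, 1.57, -0.052]
contact_force: [0.1, 0.4, -0.5]
finger_gap: 0.0007
plaque area change 0 rest vs start 300 0 276
```

View pics/p7.png

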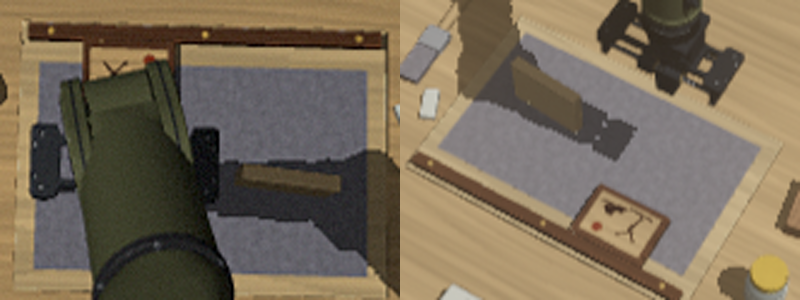

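The plaque is flat against the rail, the pale plaque is standing in its place, and the robot is clear of everything. The "rest" pixel changes fall where the arm's shadow now lies.

```bash
python3 -c "
from h import *
print(job_done())"
```

```text
the job is handed in; nothing more can be done
None
```

I tipped the picture plaque over with both open fingers near its top, so it fell flat, picture up. I then pushed it along the board by its foot, with the fingers squared to the rail, until it stopped against the rail. Last, I pressed its centre with shut fingers so it could align itself. The job was handed in at about 16 s of the 42 s allowed.

**Flush against the rail:** both pushes stopped at the same place (TCP x = 0.615 m) with about 5–9 N of contact force. The plaque looked the same in the scene picture before and after the second push.

**Squareness check that disagreed:** the image measurements of the foot and of the picture's top edge differed by about 0.02 rad. That is within pixel noise, so squareness rests mainly on the two pushes stopping at the same point.

**Everything else:** the bare plaque is still standing in its place. The area with the sanding block, varnish and mug was unchanged. Some pixels changed around the bare plaque and on the brush and eraser side. I put those down to the arm's shadow, and saw nothing displaced in the final picture.

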